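# Latch the gate of the stain bottle pen

## Robot

A 6-joint arm with a two-finger parallel gripper is mounted at the origin on a cart in front of the work surface, level with it; the furniture and walls round the work are solid. World frame = base frame: x ahead of the robot, y to its left, z up, the work surface at z = 0. Lengths are in m, angles in rad, forces in N, time in s.
With the tool pointing down it reaches from about 0.425 to 0.95 m from the base axis. Payload 3.5 kg.
Tool frame: the origin (TCP) lies midway between the tips of the shut fingers; the grasp point (between the pads) lies 19 mm behind it; z points along the fingers, y is the direction in which the jaws open and shut (so a half turn about z gives the same grasp; the last joint's range is limited). The gripper opens to 85 mm and grips with 20 to 120 N. Pads are 22 mm wide; open, the fingers measure 114 mm over their backs; the gripper's body (76 mm by 85 mm) begins 54 mm behind the grasp point. The pads swing forward as they close: fully open they stand 13 mm farther back than shut.
Start: joints at [1.025, 0.286, 1.577, -0, 1.279, -0.15], TCP at [0.26, 0.623, 0.231] pointing down, gripper open.
Joint ranges: [-2.77, 2.77], [-0.9, 2.22], [0.21, 2.48], [-1.53, 4.67], [0.24, 2.81], [-2.84, 2.84]. Speed limits (rad/s): [2.79, 2.79, 3.14, 3.14, 3.14, 3.14].

## Interface

Orientations are given as a unit quaternion [x, y, z, w].
In Python, from plant import * gives the robot as it stands.
- The arm moves only by the shell command python3 -m jog 'ROWS' [FORCE]. ROWS is a JSON object of lists of equal length, an entry for each row: "travel": the shift along the world's x, y, z in mm, a list of three; "dr": the turn, a rotation vector about the world's x, y, z in degrees, a list of three; "jaw": the closure in counts, from 0 (fully open) to 255 (shut). In form: {"travel": [[x, y, z], ...], "dr": [[wx, wy, wz], ...], "jaw": [jaw, ...]}. A call has 1 to 5 rows; each row shifts and turns the commanded pose from where the row before left it; what a row does not reach is not made up. A row lasts 1/12 s, in which the tool goes at most 41.7 mm and 7.16 degrees, less where a joint would pass 70% of its speed; a pose out of reach is approached as far as the arm can. A call is refused whole if a number of a shift passes 41.7 or a number of a turn 7.16, either way. A call with a gripper value outside its range is refused whole. The fingers move at their own pace and stop on an object; FORCE is the grip in N (left out, the last holds). Time passes only in rows, so rows that do not move let the fingers close. It gives the time, the measured TCP pose, the force and the opening at its end, in the units of the state.
- get_state(): the state, without advancing time (a new reading comes with each control period).
- read_camera(name): name is "side" or "top" or "wrist"; returns the picture (420x560x3 uint8, red, green, blue); there is no depth.
- camera_info(name): a dict with "K" (3x3 intrinsics, pixels), "R" (3x3) and "t" (3): a world point X has camera coordinates R X + t; the wrist camera has in their place "mount" (4x4, takes a point from camera to tool coordinates, whose origin is the TCP and whose axes are the flange's). Camera axes: x right, y down, z forward; pixel columns grow to the right and rows downward; lengths in m; the calibration is good to about 2 mm. A picture is of the moment at which its call begins: read the wrist's pose just before it. camera_info takes no time and is no camera call.
- sign_off(): hands the job in, once; it reports no verdict.
The state is a dict: "time": time; "qpos": joint angles; "dq": joint speeds; "joint_efforts": joint torques, N m; "eef_pos": TCP position; "tcp_rot": TCP orientation; "contact_force": force on the tool from outside, world axes, zero at the start; "wrist_torque": the same for the moment, N m; "opening": opening from 0.0 (shut) to 1.0 (fully open).
Only numpy, scipy, OpenCV 4.12 (cv2) and the standard library are available. Lean on these libraries where they do the work, as an engineer would, in place of code of your own. Each camera call takes 0.05 s, during which the arm holds its last target. There are 200 camera calls.

## Task

Close the open gate of the white stain bottle pen and latch it: lift the latch bar by its red knob, bring the gate in so that the bar passes over the front lip of the steel keeper, and let the bar drop fully home into the keeper's notch. The keeper is lightly built, so feel for the notch gently and never force the latch, and leave the two bottles in the pen standing undisturbed.

Things in the scene. Friction and masses are not known exactly. Their poses are not given: they have to be found in the camera images.
- pen: White sheet-metal pen for bottles, fixed to the worktop, 165 x 196 mm, walls 66 mm high; two dropper bottles stand in it. Origin: centre of its underside. x points to its back, y to its left end (the hinge end), z up. Its open front (-x) is closed by the gate; shut, the gate lies along y, 70 mm in front of the origin. A tall grey incubator stands on its right: keep the arm clear of it.
- gate_hinge (a point): Point on the vertical hinge axis of the gate (at the left front corner of the pen), 52 mm above the worktop, level with the pivot of the latch bar. Its axes turn with the gate: -y runs along the gate to its free end, -x points out of its front, z up. The gate is an aluminium frame 159 mm long, 6 mm thick, top edge 60 mm above the worktop.
- gate (a joint): Opening of the gate, rad: 0 = parallel to the pen's y axis (shut), positive = free end swung out to the front. A return spring (0.5 N m/rad, at rest near 0.5 rad; about 2 N at the knob when shut) swings it open if let go unlatched. With the bar in the notch it reads -0.095 to 0.095, depending on where the keeper is clamped.
- bar (a joint): Angle (rad) by which the latch bar is raised about its pivot on the gate: 0 = down on its rest, level; positive = free end up, to 0.45. It falls by its own weight (70 to 120 g). On top of the keeper's lip it reads about 0.08; home in the notch 0 to 0.02. Its axis is the gate's x; the pivot is at (-12, -30, 0) mm from point gate_hinge in that point's axes.
- knob (a point): Centre of the red knob that stands on the latch bar: a disc 22 mm in diameter, 12 mm thick along the gate's x (pinch it from above across this thickness), 90 mm from the bar's pivot along the bar and 48 mm above the bar's centreline. With the bar down it is 100 mm above the worktop. Its axes move with the bar.
- bar_end (a point): Point on the centreline of the steel latch bar, 155 mm from its pivot, where the bar crosses the keeper (185 mm from the hinge axis along the gate). The bar is 8 mm wide (across the gate) and 12 mm high, and ends 20 mm farther on. Its axes move with the bar.
- latch_post: Grey post fixed beside the pen's right front corner, 104 x 30 mm, rail 30 mm high. Origin: centre of its underside; axes parallel to the pen's. It carries the steel keeper, which is clamped somewhere along the rail (place not measured, see point keeper_mid) and is 16 mm wide along y. It is lightly built: keep forces on it to a few newtons.
- keeper_mid (a point): Fixed point on the post, 52 mm above the worktop: the middle of the keeper's clamping range. The notch's middle lies up to 14 mm before or behind it along the pen's x. Keeper from front to back: lip 28 mm long, steep front, top 58 mm above the worktop (12 mm over the lowered bar's underside); notch 13 mm wide, deep enough for the bar to lie level; back stop 24 mm thick, 74 mm high.
- stain_red: Red dropper bottle, 37 mm in diameter, 97 mm tall, standing in the pen. Origin: centre of its underside, z up. Its place and the violet one's may be swapped.
- stain_violet: Violet dropper bottle with a black cap, 37 mm in diameter, 97 mm tall, standing in the pen. Origin: centre of its underside, z up.
Things that resemble listed ones, but are neither listed nor needed, are in the scene too. Leave any turquoise look-alike of the stain_violet alone. There is more than one size of the stain_red; the job needs the larger.

How it is judged:
By the outcome, as a careful person would: the job done as asked, in the order asked, and still so for the second after the job is handed in, with the robot touching nothing.
It also fails if it takes over 58 s, if anything falls off the work surface, if the arm or the gripper's body presses on something with over 40 N, if the wrist force passes 120 N, or if a joint passes its speed limit or range.

## Working session

There is one attempt and no reset: what is moved stays moved. The work goes in short steps, Python scripts to look and compute and a shell command to move; the robot and the scene stay as the last step left them, time stands still between calls to the robot, and variables do not carry over. Pictures are saved under pics/ and viewed, about 8 in all and at most 12, crops included, and the job is handed in when it is done.

```bash
mkdir -p pics; ls; python3 - <<'E'
from plant import *
import cv2, numpy as np
s=get_state(); print({k:np.round(v,3).tolist() for k,v in s.items()})
a=read_camera("top"); b=read_camera("side")
for n in("top","side","wrist"):
    print(n,camera_info(n))
cv2.imwrite("pics/top.png",a[:,:,::-1]); cv2.imwrite("pics/side.png",b[:,:,::-1])
E
```

```text
pics
{'time': 0.0, 'qpos': [1.025, 0.287, 1.578, 0.0, 1.279, -0.15], 'dq': [0.001, 0.001, -0.001, -0.001, 0.001, -0.0], 'joint_efforts': [0.0, -40.597, -29.263, -0.0, 0.006, 0.0], 'eef_pos': [0.26, 0.622, 0.23], 'tcp_rot': [0.197, 0.98, -0.001, -0.0], 'contact_force': [-0.081, -0.225, -0.691], 'wrist_torque': [0.016, 0.001, -0.02], 'opening': 1.001}
top {'K': array([[459.75989745,   0.        , 275.80745362],
       [  0.        , 459.75989745, 214.10102118],
       [  0.        ,   0.        ,   1.        ]]), 'R': array([[ 0.01643386, -0.99919955,  0.03647161],
       [-0.98504039, -0.02243739, -0.17085666],
       [ 0.17153823, -0.03311818, -0.98462065]]), 't': array([0.33674545, 0.57572155, 0.87331621])}
side {'K': array([[479.50461444,   0.        , 279.67012882],
       [  0.        , 479.50461444, 210.27218385],
       [  0.        ,   0.        ,   1.        ]]), 'R': array([[ 0.93889443, -0.34406321, -0.00988691],
       [-0.18093994, -0.46891428, -0.8645115 ],
       [ 0.29281049,  0.81347397, -0.50251579]]), 't': array([-0.39109386,  0.34467066,  0.45291105])}
wrist {'K': array([[373.54454597,   0.        , 281.69410217],
       [  0.        , 373.54454597, 203.09059265],
       [  0.        ,   0.        ,   1.        ]]), 'mount': array([[ 2.00342676e-05, -9.57082013e-01, -2.89817218e-01,
         7.42034937e-02],
       [ 9.99999801e-01,  2.01909643e-04, -5.97651943e-04,
         9.12494232e-05],
       [ 6.30518815e-04, -2.89817149e-01,  9.57081827e-01,
        -1.43285181e-01],
       [ 0.00000000e+00,  0.00000000e+00,  0.00000000e+00,
         1.00000000e+00]])}
```

View pics/top.png

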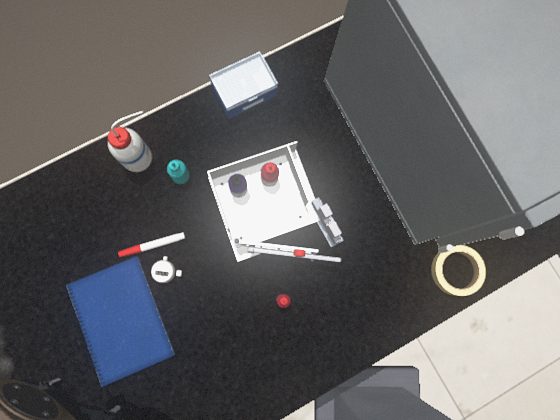

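View pics/side.png

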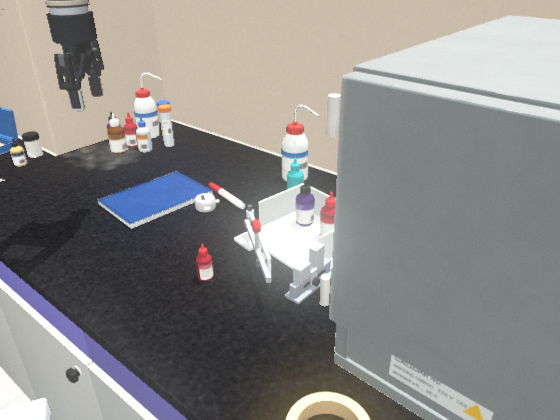

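The top view shows the pen's corners near (210,170), (295,143), (320,215) and (237,258). The gate is open from about (240,245) to (340,260), with the knob at (299,253). The post and keeper run from (315,200) to (338,243), and the incubator is to the right. I'll zoom in next.

```bash
cat > h.py <<'E'
import numpy as np, cv2
from plant import *
def ray(n,u,v,pose=None):
    c=camera_info(n); d=np.linalg.solve(c["K"],[u,v,1.])
    if n=="wrist":
        from scipy.spatial.transform import Rotation as Ro
        p,q=pose; M=c["mount"]; R=Ro.from_quat(q).as_matrix()
        return R@M[:3,3]+p, R@M[:3,:3]@d
    return -c["R"].T@c["t"], c["R"].T@d
def onz(n,u,v,z,pose=None):
    o,d=ray(n,u,v,pose); return o+d*(z-o[2])/d[2]
def tri(r1,r2):
    (a,d),(b,e)=r1,r2; s=np.linalg.lstsq(np.c_[d,-e],b-a,rcond=None)[0]
    p,q=a+s[0]*d,b+s[1]*e; return (p+q)/2,np.linalg.norm(p-q)
def proj(n,X):
    c=camera_info(n); x=c["K"]@(c["R"]@np.array(X)+c["t"]); return x[:2]/x[2]
E
python3 - <<'E'
from h import *
a=cv2.imread("pics/top.png"); b=cv2.imread("pics/side.png")
cv2.imwrite("pics/tz.png",cv2.resize(a[135:285,195:355],None,fx=5,fy=4*1.0,interpolation=2)[:600])
cv2.imwrite("pics/sz.png",cv2.resize(b[170:310,220:360],None,fx=4.2,fy=4.2,interpolation=2))
def knob(im,box):
    x0,y0,x1,y1=box; h=cv2.cvtColor(im,cv2.COLOR_BGR2HSV)
    m=cv2.inRange(h,(0,150,100),(10,255,255))|cv2.inRange(h,(170,150,100),(180,255,255))
    k=np.zeros_like(m);k[y0:y1,x0:x1]=m[y0:y1,x0:x1]
    M=cv2.moments(k,True); print(cv2.boundingRect(k),M["m00"]); return M["m10"]/M["m00"],M["m01"]/M["m00"]
kt=knob(a,(285,240,315,265)); ks=knob(b,(245,215,270,240))
print(kt,ks,tri(ray("top",*kt),ray("side",*ks)),onz("top",*kt,.1))
E
```

```text
(295, 250, 10, 6) 17.0
(0, 0, 0, 0) 0.0Traceback (most recent call last):
  File "<stdin>", line 10, in <module>
  File "<stdin>", line 9, in knob
ZeroDivisionError: float division by zero
```

View pics/tz.png

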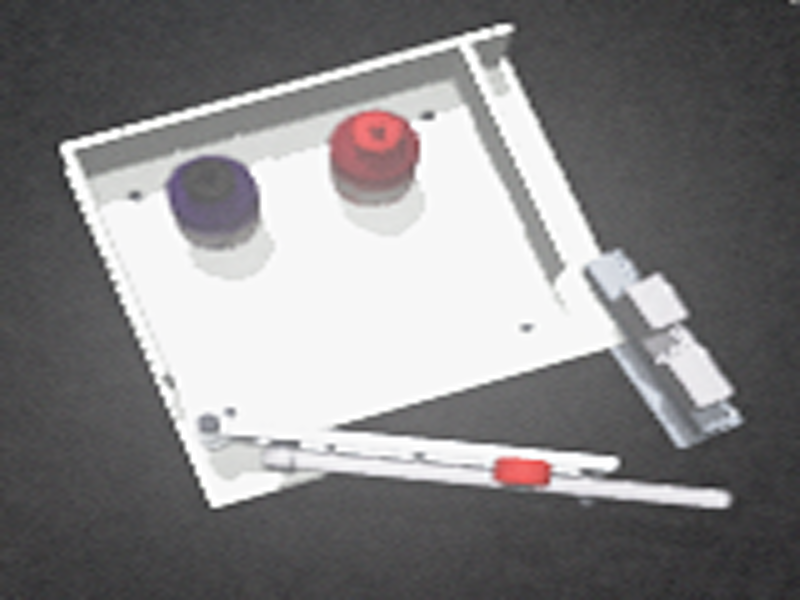

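View pics/sz.png

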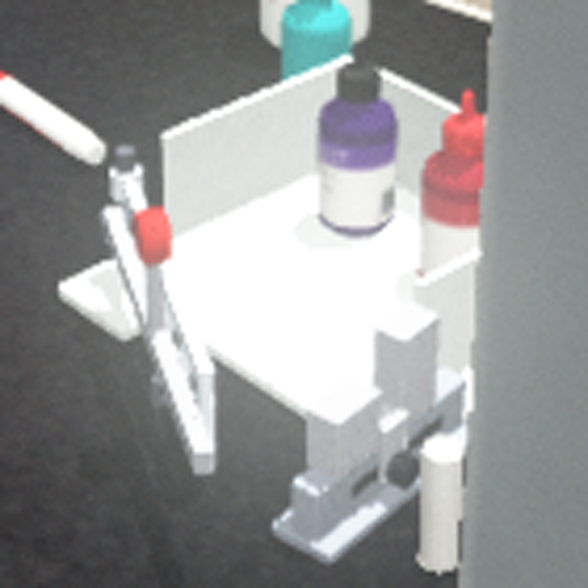

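The crops show the geometry clearly (crop pixels).
- **Top:** hinge cap (208,425), knob (522,472), bar tip (728,499).
- **Keeper, top:** back-stop top quad centred at (657,300), lip top quad from (665,348) to (735,390), with the notch between them.
- **Side:** knob (153,235), bar tip (204,465).

Next I'll turn these into positions.

```bash
python3 - <<'E'
from h import *
T=lambda x,y:(x/5+195,y/4+135); S=lambda x,y:(x/4.2+220,y/4.2+170)
np.set_printoptions(precision=4,suppress=True)
P=lambda n,z,x,y:print(n,onz("top",*T(x,y),z))
print("knob",tri(ray("top",*T(522,472)),ray("side",*S(153,235))))
P("knob z.108",.108,522,466)
P("hinge",.066,208,423); print(tri(ray("top",*T(208,423)),ray("side",*S(125,155))))
P("bartip",.058,730,500)
P("bar near",.058,285,460)
P("gate end",.060,618,463)
P("wallBL",.066,65,147);P("wallBR",.066,512,28)
P("floorFL",.002,215,506);P("floorFR",.002,620,343)
for n,z,x,y in [("bs",.074,625,287),("bs",.074,660,273),("bs front R",.074,690,314),("bs front L",.074,654,329),("lip back L",.058,665,349),("lip back R",.058,700,336),("lip fr R",.058,735,390),("lip fr L",.058,698,406),("rail FL",.03,685,446),("rail FR",.03,745,415),("rail BL",.03,587,265),("rail BR",.03,625,250)]: P(n,z,x,y)
for n,x,y in[("red",375,130),("vio",212,178)]: P(n,.097,x,y)
E
```

```text
knob (array([0.4878, 0.3051, 0.101 ]), np.float64(0.0012225079800303404))
knob z.108 [0.4893 0.3058 0.108 ]
hinge [0.5115 0.4231 0.066 ]
(array([0.5114, 0.4229, 0.0696]), np.float64(0.0006062950646218541))
bartip [0.4791 0.2206 0.058 ]
bar near [0.495  0.3933 0.058 ]
gate end [0.496  0.2644 0.06  ]
wallBL [0.6465 0.4834 0.066 ]
wallBR [0.7125 0.3079 0.066 ]
floorFL [0.4762 0.4222 0.002 ]
floorFR [0.5642 0.2561 0.002 ]
bs [0.5801 0.2635 0.074 ]
bs [0.5873 0.2499 0.074 ]
bs front R [0.5674 0.2383 0.074 ]
bs front L [0.5597 0.2523 0.074 ]
lip back L [0.5526 0.2456 0.058 ]
lip back R [0.5593 0.2318 0.058 ]
lip fr R [0.5329 0.2182 0.058 ]
lip fr L [0.5247 0.2328 0.058 ]
rail FL [0.5079 0.2335 0.03  ]
rail FR [0.5241 0.2092 0.03  ]
rail BL [0.5996 0.2733 0.03  ]
rail BR [0.6078 0.2577 0.03  ]
red [0.6497 0.3623 0.097 ]
vio [0.6245 0.4236 0.097 ]
```

Triangulation agrees within about 1 mm:
- Hinge at (0.5115, 0.423) and knob at (0.488, 0.305, 0.101).
- Gate yaw is −0.097 rad now. The notch middle at (0.560, 0.242) gives a closing yaw of about 0.326.

I'll move above the knob with the jaw half closed.

```bash
R='[0,0,-6.63]'
python3 -m jog '{"travel":[[20.7,-28.8,-4],[20.7,-28.8,-4],[20.7,-28.8,-4],[20.7,-28.8,-4],[20.7,-28.8,-4]],"dr":[[0,0,-6.63],[0,0,-6.63],[0,0,-6.63],[0,0,-6.63],[0,0,-6.63]],"jaw":[130,130,130,130,130]}' 40
python3 -m jog '{"travel":[[20.7,-28.8,-4],[20.7,-28.8,-4],[20.7,-28.8,-4],[20.7,-28.8,-4],[20.7,-28.8,-4]],"dr":[[0,0,-6.63],[0,0,-6.63],[0,0,-6.63],[0,0,-6.63],[0,0,-6.63]],"jaw":[130,130,130,130,130]}'
python3 -m jog '{"travel":[[20.7,-28.8,-4],[0,0,-10],[0,0,0],[0,0,0]],"dr":[[0,0,-6.63],[0,0,0],[0,0,0],[0,0,0]],"jaw":[130,130,130,130]}'
python3 - <<'E'
from h import *
from scipy.spatial.transform import Rotation as Ro
s=get_state(); p=s["eef_pos"];q=s["tcp_rot"]; im=read_camera("wrist")
print(p,Ro.from_quat(q).as_matrix().round(3),s["contact_force"].round(2) if hasattr(s["contact_force"],'round') else s["contact_force"],s["opening"])
cv2.imwrite("pics/w1.png",im[:,:,::-1])
h=cv2.cvtColor(im,cv2.COLOR_RGB2HSV)
m=cv2.inRange(h,(0,120,80),(10,255,255))|cv2.inRange(h,(170,120,80),(180,255,255))
n,l,st,c=cv2.connectedComponentsWithStats(m)
for i in range(1,n):
    if st[i,4]>60: print(st[i],c[i],onz("wrist",*c[i],.1,(p,q)))
E
```

```text
time: 0.52
eef_pos: [0.364, 0.4772, 0.2105]
tcp_rot: [0.47, 0.882, -0.001, -0.0]
contact_force: [-0.4, 0.6, -1.2]
opening: 0.491
time: 0.93
eef_pos: [0.4676, 0.3331, 0.1907]
tcp_rot: [0.703, 0.711, -0.0, -0.0]
contact_force: [0.4, 1.1, -0.2]
opening: 0.486
time: 1.27
eef_pos: [0.487, 0.3059, 0.1761]
tcp_rot: [0.741, 0.672, -0.001, -0.001]
contact_force: [-0.2, 0.4, 0.5]
opening: 0.49
[0.4869816  0.30586775 0.17609415] [[ 0.097  0.995 -0.003]
 [ 0.995 -0.097 -0.001]
 [-0.001 -0.003 -1.   ]] [-0.19  0.44  0.45] 0.48951407169479877
[ 485   62   75   58 2674] [528.22251309  89.13612565] [0.63119216 0.3664299  0.1       ]
[ 147  148   39   37 1085] [165.89124424 167.19262673] [0.4205408  0.34225049 0.1       ]
[274 197  20  36 670] [283.57761194 214.40447761] [0.48760692 0.30589406 0.1       ]
```

View pics/w1.png

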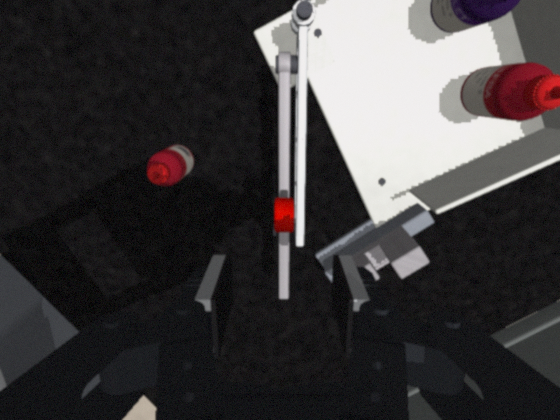

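The wrist view shows the knob at (284,214), centred between the fingers and in line with the bar. It is at (0.4876, 0.306), which matches the earlier fix. The keeper notch shows near (375,263). I'll descend and pinch.

```bash

python3 -m jog '{"travel":[[0.3,0,-31],[0.3,0,-31],[0,0,-30],[0,0,0]],"dr":[[0,0,0],[0,0,0],[0,0,0],[0,0,0]],"jaw":[130,130,130,130]}'
python3 -m jog '{"travel":[[0,0,0],[0,0,0],[0,0,0],[0,0,0],[0,0,0]],"dr":[[0,0,0],[0,0,0],[0,0,0],[0,0,0],[0,0,0]],"jaw":[255,255,255,255,255]}' 30
python3 -m jog '{"travel":[[0,0,0],[0,0,0]],"dr":[[0,0,0],[0,0,0]],"jaw":[255,255]}'
```

```text
time: 1.65
eef_pos: [0.4832, 0.3056, 0.0791]
tcp_rot: [0.74, 0.673, -0.006, -0.002]
contact_force: [-2.0, -0.4, -0.9]
opening: 0.486
time: 2.07
eef_pos: [0.4896, 0.3073, 0.0879]
tcp_rot: [0.741, 0.672, 0.002, 0.0]
contact_force: [-1.5, 3.2, 4.5]
opening: 0.131
time: 2.23
eef_pos: [0.4898, 0.3073, 0.0879]
tcp_rot: [0.741, 0.672, 0.002, 0.0]
contact_force: [-1.7, 3.6, 6.3]
opening: 0.132
```

```bash

python3 -m jog '{"travel":[[0.2,1,3.5],[0.2,1.5,4],[0.2,1.5,4],[0.1,1.5,4],[0,0,0]],"dr":[[0,0,0],[-2.66,0.26,0],[-2.66,0.26,0],[-2.66,0.26,0],[0,0,0]],"jaw":[255,255,255,255,255]}'
python3 -m jog '{"travel":[[0,0,0],[0,0,0]],"dr":[[0,0,0],[0,0,0]],"jaw":[255,255]}'
python3 - <<'E'
from h import *
a=read_camera("side"); cv2.imwrite("pics/s2.png",cv2.resize(a[150:310,200:360,::-1],None,fx=3.7,fy=3.7,interpolation=2))
E
```

```text
time: 2.65
eef_pos: [0.4893, 0.3137, 0.1005]
tcp_rot: [0.739, 0.67, -0.051, 0.047]
contact_force: [0.9, 5.7, -5.6]
opening: 0.131
time: 2.82
eef_pos: [0.4893, 0.3132, 0.0999]
tcp_rot: [0.739, 0.67, -0.05, 0.046]
contact_force: [0.8, 6.0, -5.2]
opening: 0.128
```

View pics/s2.png

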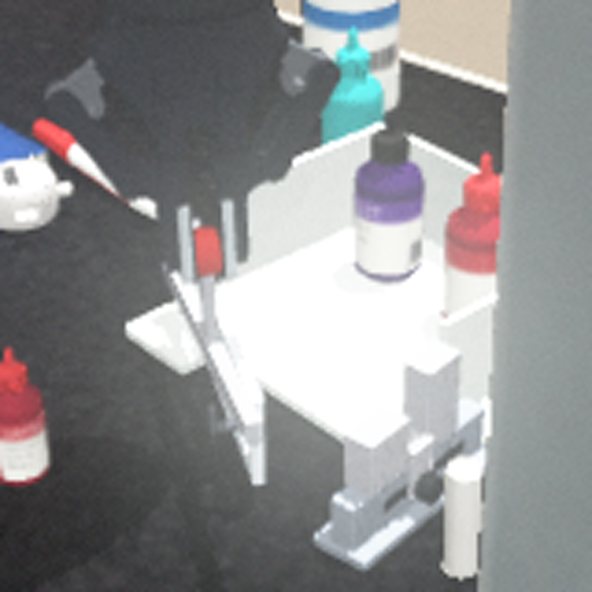

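The side view shows the bar and knob lifted between the pads, the gate free, and the bottles standing. I'll swing the gate about the hinge, stopping short of the lip.

```bash

python3 -m jog '{"travel":[[0,1.5,0],[7.8,-1.3,0],[7.9,-0.7,0],[7.9,-0.2,0],[0,0,0]],"dr":[[0,0,0],[0,0,4.05],[0,0,4.05],[0,0,4.05],[0,0,0]],"jaw":[255,255,255,255,255]}'
python3 - <<'E'
from h import *
from scipy.spatial.transform import Rotation as Ro
s=get_state(); p=s["eef_pos"];q=s["tcp_rot"]; im=read_camera("wrist")
print(p,q,Ro.from_quat(q).as_matrix().round(3),s["contact_force"],s["wrist_torque"])
cv2.imwrite("pics/w2.png",im[:,:,::-1]); cv2.imwrite("pics/t2.png",read_camera("top")[:,:,::-1])
np.savez("w2.npz",p=p,q=q)
E
```

```text
time: 3.28
eef_pos: [0.5131, 0.3112, 0.1002]
tcp_rot: [0.664, 0.744, -0.046, 0.052]
contact_force: [-1.5, 3.9, -3.4]
opening: 0.134
[0.51305842 0.31116232 0.1001795 ] [ 0.66403569  0.74449831 -0.04605692  0.05155213] [[-0.113  0.993  0.016]
 [ 0.984  0.114 -0.137]
 [-0.138 -0.    -0.99 ]] [-1.48540828  3.93384495 -3.42480131] [ 0.89846662  0.14439293 -0.00896185]
```

View pics/w2.png

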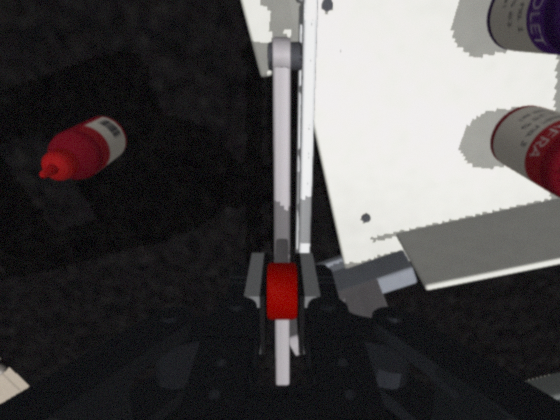

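```bash
python3 - <<'E'
from h import *
d=np.load("w2.npz"); pose=(d["p"],d["q"]); np.set_printoptions(precision=4,suppress=True)
H=np.array([.5115,.423]); phi=.116
ey=np.array([np.sin(phi),-np.cos(phi)]); ex=np.array([np.cos(phi),np.sin(phi)])
def G(u,v,z):
    P=onz("wrist",u,v,z,pose); w=P[:2]-H; return P, w@ey, w@ex
for z in (.06,.07,.08,.085,.09,.095): print(z,*G(282,384,z))
print("pivot",*G(287,52,.052)); print("knob top",*G(284,291,.112))
E
```

```text
0.06 [0.5262 0.1953 0.06  ] 0.22785087913925922 -0.0117170091264387
0.07 [0.5248 0.2074 0.07  ] 0.21565442422883152 -0.011700633570812337
0.08 [0.5234 0.2196 0.08  ] 0.20345796931840376 -0.01168425801518608
0.085 [0.5227 0.2256 0.085 ] 0.1973597418631899 -0.011676070237372842
0.09 [0.522  0.2317 0.09  ] 0.19126151440797606 -0.011667882459559718
0.095 [0.5213 0.2377 0.095 ] 0.1851632869527622 -0.011659694681746591
pivot [0.5055 0.3952 0.052 ] 0.026946641152182996 -0.009175187824722824
knob top [0.5138 0.3105 0.112 ] 0.11204578033809677 -0.010758689419863531
```

View pics/t2.png

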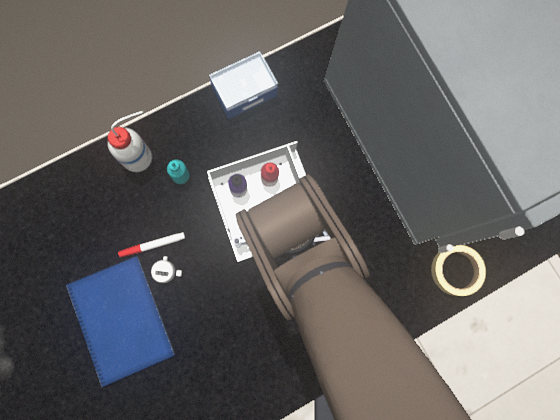

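The bar tip's height gives θ≈0.13, so the bar underside clears the lip by about 8 mm. I'll swing on to just short of the notch.

```bash

python3 -m jog '{"travel":[[6.5,0.3,0],[6.5,0.7,0],[0,0,0]],"dr":[[0,0,3.33],[0,0,3.33],[0,0,0]],"jaw":[255,255,255]}'
python3 -m jog '{"travel":[[6.4,1,0],[0,0,0],[0,0,0]],"dr":[[0,0,3.33],[0,0,0],[0,0,0]],"jaw":[255,255,255]}'
python3 - <<'E'
from h import *
from scipy.spatial.transform import Rotation as Ro
s=get_state(); p=s["eef_pos"];q=s["tcp_rot"]; im=read_camera("wrist")
R=Ro.from_quat(q).as_matrix(); v=p[:2]-[.5115,.423]
print(p,R.round(3),s["wrist_torque"],"yaw tool",np.arctan2(R[1,1],R[0,1]),"phi",np.arctan2(v[0],-v[1])+np.arcsin(.012/np.hypot(*v)))
cv2.imwrite("pics/w3.png",cv2.resize(im[210:410,200:440,::-1],None,fx=3,fy=3,interpolation=2)); np.savez("w3.npz",p=p,q=q)
E
```

```text
time: 3.63
eef_pos: [0.5256, 0.3121, 0.1004]
tcp_rot: [0.62, 0.782, -0.043, 0.054]
contact_force: [-1.8, 3.3, -4.0]
opening: 0.137
time: 3.88
eef_pos: [0.5316, 0.313, 0.1004]
tcp_rot: [0.598, 0.799, -0.042, 0.056]
contact_force: [-0.7, 4.3, -4.2]
opening: 0.132
[0.531552   0.31296061 0.10040344] [[-0.279  0.959  0.039]
 [ 0.95   0.282 -0.133]
 [-0.139 -0.001 -0.99 ]] [ 0.9610977   0.07056023 -0.21297266] yaw tool 0.2855867461567565 phi 0.2877399478062109
```

View pics/w3.png

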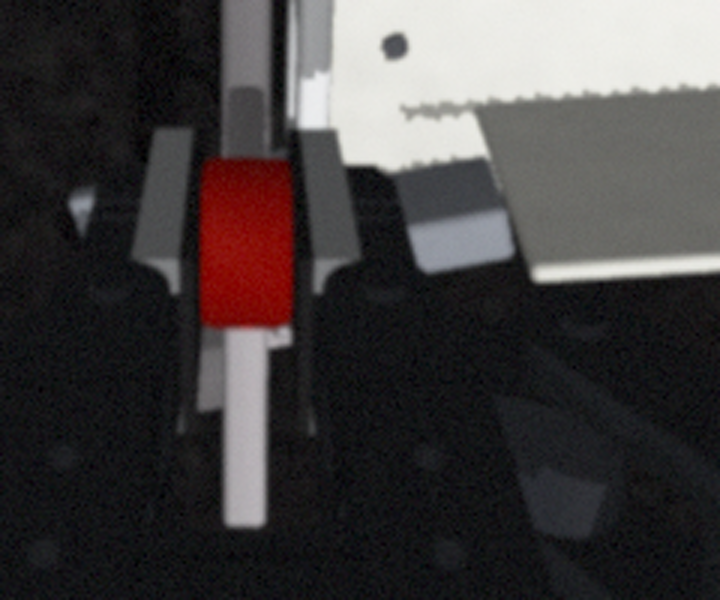

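The bar is over the lip, in line with the pads, at φ=0.287. I'll creep inward in small steps and watch for back-stop contact, which I expect near φ≈0.34.

```bash
cat > st.py <<'E'
from h import *
from scipy.spatial.transform import Rotation as Ro
s=get_state(); p=s["eef_pos"]; R=Ro.from_quat(s["tcp_rot"]).as_matrix(); v=p[:2]-[.5115,.423]
print("   t %.2f"%s["time"],np.round(p*1000,1),"F",np.round(s["contact_force"],1),"T",np.round(s["wrist_torque"],2),"yaw %.3f phi %.3f tilt %.3f"%(np.arctan2(R[1,1],R[0,1]),np.arctan2(v[0],-v[1])+np.arcsin(.012/np.hypot(*v)),np.arccos(-R[2,2])))
E
python3 -m jog '{"travel":[[1.1,0.2,0],[0,0,0],[0,0,0]],"dr":[[0,0,0.57],[0,0,0],[0,0,0]],"jaw":[255,255,255]}' >/dev/null; python3 st.py
python3 -m jog '{"travel":[[1.1,0.2,0],[0,0,0],[0,0,0]],"dr":[[0,0,0.57],[0,0,0],[0,0,0]],"jaw":[255,255,255]}' >/dev/null; python3 st.py
python3 -m jog '{"travel":[[0.5,0.1,0],[0,0,0],[0,0,0]],"dr":[[0,0,0.28],[0,0,0],[0,0,0]],"jaw":[255,255,255]}' >/dev/null; python3 st.py
```

```text
t 4.18 [532.7 313.2 100.4] F [-0.1  4.7 -5.1] T [ 1.    0.1  -0.18] yaw 0.298 phi 0.299 tilt 0.139
   t 4.43 [533.9 313.5 100.4] F [-1.   5.1 -4.7] T [ 1.01  0.09 -0.22] yaw 0.308 phi 0.309 tilt 0.139
   t 4.68 [534.3 313.5 100.4] F [-0.9  5.3 -5. ] T [ 0.98  0.12 -0.22] yaw 0.312 phi 0.313 tilt 0.139
```

```bash

python3 -m jog '{"travel":[[0.5,0.1,0],[0,0,0],[0,0,0]],"dr":[[0,0,0.28],[0,0,0],[0,0,0]],"jaw":[255,255,255]}' >/dev/null; python3 st.py
python3 -m jog '{"travel":[[0.5,0.1,0],[0,0,0],[0,0,0]],"dr":[[0,0,0.28],[0,0,0],[0,0,0]],"jaw":[255,255,255]}' >/dev/null; python3 st.py
python3 -m jog '{"travel":[[0.5,0.1,0],[0,0,0],[0,0,0]],"dr":[[0,0,0.28],[0,0,0],[0,0,0]],"jaw":[255,255,255]}' >/dev/null; python3 st.py
```

```text
t 4.93 [534.8 313.6 100.4] F [-0.5  5.6 -5.3] T [ 1.02  0.17 -0.28] yaw 0.317 phi 0.318 tilt 0.139
   t 5.18 [535.3 313.7 100.4] F [ 0.2  4.6 -4.1] T [ 1.02  0.14 -0.27] yaw 0.322 phi 0.322 tilt 0.139
   t 5.43 [535.7 313.8 100.4] F [-1.1  5.1 -4.8] T [ 1.06  0.18 -0.27] yaw 0.327 phi 0.326 tilt 0.139
```

```bash

python3 -m jog '{"travel":[[0.5,0.1,0],[0,0,0],[0,0,0]],"dr":[[0,0,0.28],[0,0,0],[0,0,0]],"jaw":[255,255,255]}' >/dev/null; python3 st.py
python3 -m jog '{"travel":[[0.5,0.1,0],[0,0,0],[0,0,0]],"dr":[[0,0,0.28],[0,0,0],[0,0,0]],"jaw":[255,255,255]}' >/dev/null; python3 st.py
python3 -m jog '{"travel":[[0.5,0.1,0],[0,0,0],[0,0,0]],"dr":[[0,0,0.28],[0,0,0],[0,0,0]],"jaw":[255,255,255]}' >/dev/null; python3 st.py
```

```text
t 5.68 [535.8 313.8 100.4] F [-2.6  5.4 -4.5] T [ 0.96  0.34 -0.41] yaw 0.331 phi 0.326 tilt 0.139
   t 5.93 [535.8 313.8 100.4] F [-3.2  4.2 -3. ] T [ 0.83  0.5  -0.51] yaw 0.335 phi 0.327 tilt 0.139
   t 6.18 [535.9 313.8 100.4] F [-4.8  3.7 -1.9] T [ 0.83  0.72 -0.62] yaw 0.340 phi 0.327 tilt 0.139
```

Contact with the back stop at φ≈0.327, about 2–3 N at the keeper. I'll back off to the notch middle (φ≈0.313) and start lowering gently.

```bash

python3 -m jog '{"travel":[[-1.6,-0.3,0],[-1.6,-0.3,0],[0,0,0],[0,0,0]],"dr":[[0,0,-0.8],[0,0,-0.8],[0,0,0],[0,0,0]],"jaw":[255,255,255,255]}' >/dev/null; python3 st.py
python3 -m jog '{"travel":[[0.2,-0.6,-1.55],[0.2,-0.6,-1.55],[0,0,0],[0,0,0]],"dr":[[0.95,0.31,0],[0.95,0.31,0],[0,0,0],[0,0,0]],"jaw":[255,255,255,255]}' >/dev/null; python3 st.py
python3 -m jog '{"travel":[[0.2,-0.6,-1.55],[0,0,0],[0,0,0]],"dr":[[0.95,0.31,0],[0,0,0],[0,0,0]],"jaw":[255,255,255]}' >/dev/null; python3 st.py
python3 -m jog '{"travel":[[0.2,-0.6,-1.55],[0,0,0],[0,0,0]],"dr":[[0.95,0.31,0],[0,0,0],[0,0,0]],"jaw":[255,255,255]}' >/dev/null; python3 st.py
```

```text
t 6.52 [534.2 313.5 100.5] F [ 0.2  4.8 -3.8] T [ 1.02  0.08 -0.29] yaw 0.313 phi 0.312 tilt 0.139
   t 6.85 [534.9 312.   97.4] F [-1.4  4.7 -3.7] T [ 0.95  0.12 -0.21] yaw 0.313 phi 0.313 tilt 0.104
   t 7.10 [535.2 311.3  96.1] F [-2.1  3.5 -3.5] T [ 0.82  0.14 -0.25] yaw 0.314 phi 0.315 tilt 0.087
   t 7.35 [535.5 310.6  94.6] F [-1.4  3.  -3.3] T [ 0.66  0.13 -0.22] yaw 0.314 phi 0.315 tilt 0.070
```

```bash

python3 -m jog '{"travel":[[0.2,-0.6,-1.55],[0,0,0],[0,0,0]],"dr":[[0.95,0.31,0],[0,0,0],[0,0,0]],"jaw":[255,255,255]}' >/dev/null; python3 st.py
python3 -m jog '{"travel":[[0.2,-0.6,-1.55],[0,0,0],[0,0,0]],"dr":[[0.95,0.31,0],[0,0,0],[0,0,0]],"jaw":[255,255,255]}' >/dev/null; python3 st.py
```

```text
t 7.60 [535.8 310.   93.2] F [-1.3  2.9 -2.8] T [ 0.46  0.13 -0.19] yaw 0.314 phi 0.316 tilt 0.053
   t 7.85 [536.1 309.4  91.7] F [-0.5  0.7 -1.5] T [ 0.22  0.12 -0.2 ] yaw 0.314 phi 0.317 tilt 0.035
```

```bash

python3 -m jog '{"travel":[[0.1,-0.6,-1.55],[0,0,0],[0,0,0]],"dr":[[0.95,0.31,0],[0,0,0],[0,0,0]],"jaw":[255,255,255]}' >/dev/null; python3 st.py
python3 -m jog '{"travel":[[0.1,-0.6,-1.5],[0,0,0],[0,0,0]],"dr":[[0.95,0.31,0],[0,0,0],[0,0,0]],"jaw":[255,255,255]}' >/dev/null; python3 st.py
python3 - <<'E'
from h import *
s=get_state(); im=read_camera("wrist")
cv2.imwrite("pics/w4.png",cv2.resize(im[210:410,200:440,::-1],None,fx=3,fy=3,interpolation=2))
a=read_camera("side"); cv2.imwrite("pics/s4.png",cv2.resize(a[150:310,200:360,::-1],None,fx=3.7,fy=3.7,interpolation=2))
E
```

```text
t 8.10 [536.3 308.7  90.1] F [ 0.5  0.2 -1.2] T [ 0.03 -0.   -0.23] yaw 0.314 phi 0.316 tilt 0.018
   t 8.35 [536.4 308.1  88.6] F [ 0.9 -0.9 -0.7] T [-0.16 -0.09 -0.21] yaw 0.314 phi 0.316 tilt 0.001
```

View pics/s4.png

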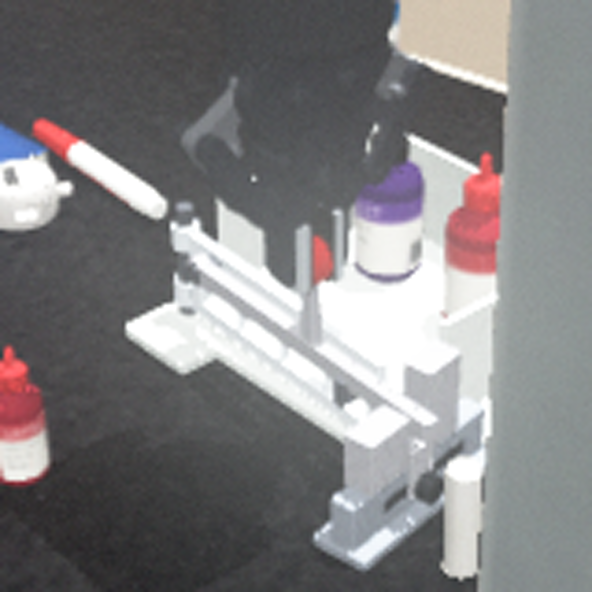

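The side view shows the bar lying across the keeper between the lip and the back stop, around (425,410). Both bottles are upright. I'll release slowly, rise clear and check.

```bash

python3 -m jog '{"travel":[[0,-0.2,-0.6],[0,0,0],[0,0,0],[0,0,0],[0,0,0]],"dr":[[0,0,0],[0,0,0],[0,0,0],[0,0,0],[0,0,0]],"jaw":[255,210,190,170,150]}' >/dev/null; python3 st.py
python3 -m jog '{"travel":[[0,0,0],[0,0,0],[0,0,0]],"dr":[[0,0,0],[0,0,0],[0,0,0]],"jaw":[130,130,130]}' ; python3 st.py
python3 -m jog '{"travel":[[0,0,10],[0,0,20],[0,0,30],[0,0,30],[0,0,0]],"dr":[[0,0,0],[0,0,0],[0,0,0],[0,0,0],[0,0,0]],"jaw":[130,130,130,130,130]}'
python3 -m jog '{"travel":[[-35,-10,10],[-35,-10,10],[-35,-10,10],[-20,-10,0],[0,0,0]],"dr":[[0,0,0],[0,0,0],[0,0,0],[0,0,0],[0,0,0]],"jaw":[130,130,130,130,130]}'
python3 - <<'E'
from h import *
a=read_camera("side"); t=read_camera("top")
A=cv2.resize(a[170:310,220:360,::-1],(400,400),interpolation=2); B=cv2.resize(t[135:285,205:355,::-1],(400,400),interpolation=2)
cv2.imwrite("pics/f.png",np.hstack([A,B]))
E
```

```text
t 8.87 [536.1 308.6  88. ] F [-0.1  0.1 -0.1] T [ 0.01  0.08 -0.03] yaw 0.315 phi 0.314 tilt 0.000
time: 9.12
eef_pos: [0.5361, 0.3084, 0.0879]
tcp_rot: [0.587, 0.809, -0.0, 0.0]
contact_force: [0.3, -0.4, 0.1]
opening: 0.488
   t 9.12 [536.1 308.4  87.9] F [ 0.3 -0.4  0.1] T [0.01 0.08 0.  ] yaw 0.315 phi 0.314 tilt 0.000
time: 9.53
eef_pos: [0.54, 0.3099, 0.1867]
tcp_rot: [0.587, 0.809, 0.006, 0.004]
contact_force: [1.8, 0.3, 0.7]
opening: 0.488
time: 9.95
eef_pos: [0.4079, 0.2675, 0.2084]
tcp_rot: [0.587, 0.809, -0.0, 0.0]
contact_force: [-0.0, 0.4, 0.1]
opening: 0.489
```

View pics/f.png

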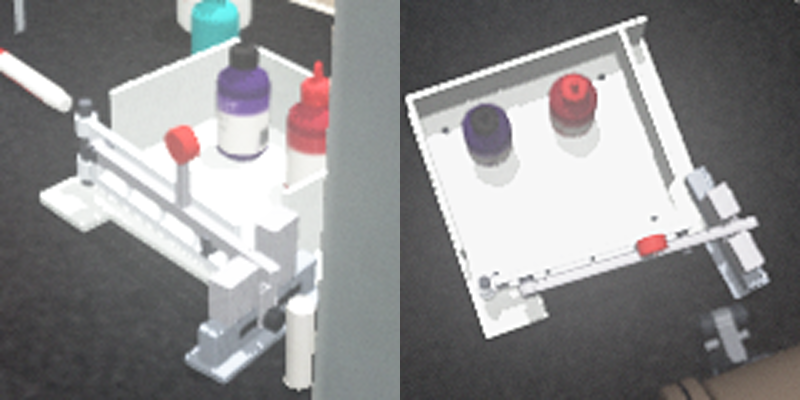

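The gate is shut, the bar runs through the notch in both views, and the bottles are unmoved. I'll check the knob height once more, after a short wait.

```bash
python3 -m jog '{"travel":[[0,0,0],[0,0,0],[0,0,0],[0,0,0],[0,0,0]],"dr":[[0,0,0],[0,0,0],[0,0,0],[0,0,0],[0,0,0]],"jaw":[130,130,130,130,130]}' >/dev/null; python3 - <<'E'
from h import *
a=read_camera("side"); t=read_camera("top"); C=[]
for im,(x0,y0,x1,y1) in ((t,(290,215,315,240)),(a,(275,208,293,230))):
    h=cv2.cvtColor(im,cv2.COLOR_RGB2HSV); m=(cv2.inRange(h,(0,120,90),(12,255,255))|cv2.inRange(h,(168,120,90),(180,255,255)))[y0:y1,x0:x1]
    M=cv2.moments(m,True); C.append((M["m10"]/M["m00"]+x0,M["m01"]/M["m00"]+y0)); print(C[-1],M["m00"])
P,e=tri(ray("top",*C[0]),ray("side",*C[1])); print(P,e)
v=P[:2]-[.5115,.423]; print("phi",np.arctan2(v[0],-v[1])+np.arcsin(.012/np.hypot(*v)),"r",np.hypot(*v))
for th in (0,.08): # bar tip prediction vs image crop
    phi=.31; al=.030+.175*np.cos(th); X=[.5115+al*np.sin(phi)-.012*np.cos(phi),.423-al*np.cos(phi)-.012*np.sin(phi),.052+.175*np.sin(th)]
    u=proj("side",X); w=proj("top",X); print(th,"side crop",(u-[220,170])*400/140,"top crop",(w-[205,135])*400/150+[400,0])
E
```

```text
(299.23636363636365, 226.0909090909091) 55.0
(284.78, 217.94) 50.0
[0.53778539 0.30594378 0.1050222 ] 0.0021756702434621213
phi 0.32108103916877223 r 0.11997116240766957
0 side crop [275.85235924 279.41120988] top crop [755.6034723  221.18331821]
0.08 side crop [275.90418381 258.85291368] top crop [758.1367925  218.29003149]
```

```bash
python3 - <<'E'
from h import *
def kn(t,a,bt,bs):
    C=[]
    for im,(x0,y0,x1,y1) in ((t,bt),(a,bs)):
        h=cv2.cvtColor(im,cv2.COLOR_BGR2HSV); m=(cv2.inRange(h,(0,120,90),(12,255,255))|cv2.inRange(h,(168,120,90),(180,255,255)))[y0:y1,x0:x1]
        M=cv2.moments(m,True); C.append((M["m10"]/M["m00"]+x0,M["m01"]/M["m00"]+y0))
    return C,tri(ray("top",*C[0]),ray("side",*C[1]))
t=cv2.imread("pics/top.png");a=cv2.imread("pics/side.png")
print("start",kn(t,a,(285,240,315,265),(245,215,270,240)))
a2=np.mean([read_camera("side").astype(float) for _ in range(4)],0).astype(np.uint8)[:,:,::-1]
t2=read_camera("top")[:,:,::-1].copy()
print("now",kn(t2,a2,(290,215,315,240),(275,208,293,230)))
x0,y0=270,225; S=8
A=cv2.resize(a2[y0:y0+70,x0:x0+50],None,fx=S,fy=S,interpolation=2); B=A.copy(); phi=.318
for th,c in ((0,(0,255,0)),(.08,(0,0,255))):
  for dx in (-4,4):
    L=[]
    for s in (.09,.175):
        al=.030+s*np.cos(th)-.006*np.sin(th); g=-(.012+dx/1000)
        X=[.5115+al*np.sin(phi)+g*np.cos(phi),.423-al*np.cos(phi)+g*np.sin(phi),.052+s*np.sin(th)+.006]
        L.append(tuple(int(v) for v in (proj("side",X)-[x0-.5,y0-.5])*S))
    cv2.line(B,*L,c,1)
cv2.imwrite("pics/g.png",np.hstack([A,B]))
E
```

```text
start ([(299.2295081967213, 252.52459016393442), (256.01785714285717, 223.83928571428572)], (array([0.48792168, 0.30580307, 0.10474675]), np.float64(0.0003569049670282037)))
now ([(299.3333333333333, 226.09259259259258), (284.78, 217.94)], (array([0.53774789, 0.3057789 , 0.10512829]), np.float64(0.002129630565191659)))
```

View pics/g.png

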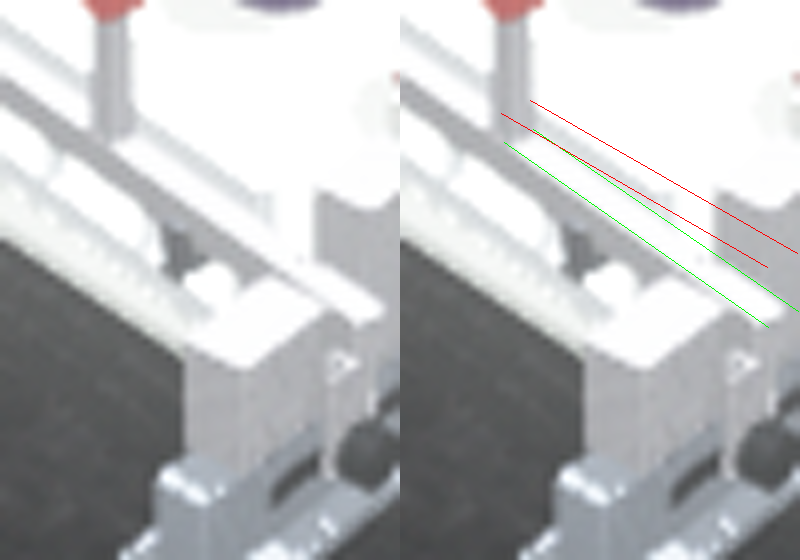

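Measured the same way, the knob sits at 105.1 mm now against 104.7 mm at the start, when the bar was on its rest. The bar's top also matches the level (green) lines and is well clear of the on-the-lip (red) ones, so it is home. Handing in.

```bash
python3 -c "
from plant import *
print(get_state()['time']); print(sign_off())"
```

```text
10.8167
the job is handed in; nothing more can be done
None
```

The gate is shut and latched, with the bar down in the keeper's notch. I handed the job in at about 10.8 s of robot time.

- **Closing:** I lifted the bar by its knob to about 0.14 rad and swung the gate in with the bar clear over the lip. I felt the back stop with about 4 N extra at the knob, which is roughly 2–3 N at the keeper. Then I backed off 2.5 mm, lowered the bar with no lip contact, released the knob and withdrew.
- **Bar home:** The knob height is 105.1 mm, against 104.7 mm by the same measure at the start when the bar was on its rest. In the side view the bar lies along the predicted level line, not the on-the-lip one.
- **Gate:** It reads about 0.32 rad in world yaw, with the bar visible in the notch in both views. It stayed there after release.
- **Bottles and arm:** Both bottles look upright and unmoved in the pictures. The arm is clear, with near-zero tool force.
- **Disagreements:** The knob's triangulated height is about 5 mm above the nominal 100 mm at both the start and the end. I take this as a bias from my colour mask. The two camera rays missed each other by 2.1 mm in the final check, against 0.4 mm at the start.

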